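# Put the glassware kit away and shut its drawer

## Task

Put the glassware kit away: lift the yellow basket up off the drip stand's prongs by its handle and stand it upright in the drawer's wide cork-lined bay, and lay the glass condenser flat in the narrow blue bay, in either order, setting both down gently rather than dropping them. Once both are in, push the drawer steadily home, without slamming it, past its catch until it is fully shut. Leave the bottle, beaker and flask where they stand.

Things in the scene. Friction and masses are not known exactly. Their poses are not given: they have to be found in the camera images.
- cabinet_mouth (a point): middle of the upper front edge of the cabinet roof, 125 above the bench. The cabinet, fixed to the bench, is a white box 245 deep behind this edge x 320 wide x 125 high, with one drawer. Axes: x from the drawer front towards the cabinet's back (the drawer opens along -x), y along the cabinet's width, z up. When shut, the front panel's outer face is 15 in front of this edge
- kit_drawer (a joint): how far the drawer is open along the cabinet's -x, in m: 0 is fully shut and seated, starts 0.160 to 0.178, stop 0.19. It runs easily (1 to 2 N); a sprung ball catch resists with about 5 N between 17 and 7 mm open, then draws it in and holds it at 0. Brown wooden front panel 15 thick, 314 wide, 96 high
- drawer_handle (a point): middle of the steel bar handle on the drawer front: round bar 11 thick, 130 long along the cabinet's y, 35 in front of the panel and 18 below the panel's top edge; 92 above the bench. Axes as the cabinet's
- drawer_front (a point): middle of the top edge of the drawer front panel, on its outer face, 110 above the bench. Axes as the cabinet's
- bay_wide (a point): a floor point (23 above the bench), mid-width, of the wide cork-lined bay, at the +y side of the drawer: 150 wide, from x = -85 (inside of front wall) to +130 (rear wall); at the start uncovered up to x = +68 or more. Axes as the cabinet's. Above the floor: side walls and divider (6 thick) 44, front panel top 87, cabinet roof 90. The cabinet's side wall is 85 from here in +y
- bay_narrow (a point): the same for the narrow, blue-lined bay at the -y side of the drawer, 120 wide; same lengths, heights and axes
- stand: fixed drip stand: dark base 140 x 130 x 10, two steel prongs 8 thick at y = -46 and +46, pointing to -x. The basket's bar rests on their level part (x -14 to 14, centre line 120 high); tips turn up to 134 (centre line) at x = -30; uprights at x = +58, 136 high. Origin: on the bench below the resting place. Lift the basket 25 or more to clear it
- basket: yellow basket of glass stoppers, 64 (x) x 70 (y) x 32 high, hung by a steel bar 12 thick, 116 long (along y), 70 above its underside, on straps at y = -33 and +33. Mid-bar is a black square grip 14 x 14, 36 long (y), to pinch from above across x; its top is 77 above the underside. Stoppers reach 41. Origin: centre of the underside. About 0.18 kg
- condenser: glass condenser lying on the bench, 130 long along its x: clear tube 26 in diameter between two square blue end caps 32 x 32, each 24 long. Free glass between the caps is 82 long. Origin: underside (of the caps), mid-length. About 0.14 kg
- condenser_mid (a point): middle of the condenser, on its axis, 16 above what it lies on. Axes as the condenser's
- bottle: bystander: amber bottle with black cap, 66 in diameter, 150 high. Origin: centre of its underside
- beaker: bystander: open glass beaker, 70 in diameter, 90 high. Origin: centre of its underside
- flask: bystander: green glass conical flask, 80 in diameter, 110 high. Origin: centre of its underside
There are look-alikes about, which are no part of the job. Leave any turquoise look-alike of the condenser alone.

How it is judged:
By the outcome, as a careful person would: the job done as asked, in the order asked, and still so for the second after the job is handed in, with the robot touching nothing.
It also fails if it takes over 72 s, if anything falls off the work surface, if the arm or the gripper's body presses on something with over 40 N, if the wrist force passes 120 N, or if a joint passes its speed limit or range.

## Robot

A 6-joint arm with a two-finger parallel gripper is mounted at the origin on the work surface. World frame = base frame: x ahead of the robot, y to its left, z up, the work surface at z = 0. Lengths are in mm, angles in rad, forces in N, time in s.
With the tool pointing down it reaches from about 250 to 850 mm from the base axis. Payload 12.5 kg.
Tool frame: the origin (TCP) lies between the finger pads; the fingertips stand 14 mm ahead of it and the grasp point (between the pads) lies 5 mm behind it; z points along the fingers, y is the line along which they close (so a half turn about z gives the same grasp; the last joint's range is limited). The gripper opens to 93 mm and grips with 3 to 60 N. Pads are 15 mm wide; open, the fingers measure 128 mm over their backs; the gripper's body (75 mm by 188 mm) begins 65 mm behind the grasp point.
Start: joints at [-1.387, 0.351, 1.652, -0, 1.139, -0.085], TCP at [146.086, -530.229, 232.633] pointing down, gripper open.
Joint ranges: [-2.75, 2.75], [-0.79, 2.1], [0.01, 2.65], [-1.57, 4.71], [0.07, 3.14], [-2.87, 2.87]. Speed limits (rad/s): [2.22, 2.22, 2.79, 3.14, 3.14, 3.14].

## Interface

Orientations are given as a unit quaternion [x, y, z, w].
In Python, from plant import manip, get_image, camera_params gives the robot as it stands. Calls block until the motion is done:
- manip.move_pose(position, orientation): joint-space move of the TCP to a pose.
- manip.move_straight(position, attitude=None, v=150): straight line of the TCP; attitude=None keeps the orientation; v is the mean speed in mm/s.
- manip.set_joints(angles): joint-space move.
- manip.gripper_to(opening, newtons=None): finger opening in mm; newtons is the grip in N (None keeps the last); returns when the fingers have stopped.
- manip.dwell(seconds).
- manip.ik(position, orientation): joint angles nearest the present ones, or None.
- get_image(name): name is "scene" or "side" or "wrist"; returns the picture (384x512x3 uint8, blue, green, red); there is no depth.
- camera_params(name): a dict with "fx", "fy", "cx", "cy" (pixels), "distortion" ([k1, k2, p1, p2, k3] as OpenCV has them; the pictures are not rectified), "world_from_camera" (4x4, takes a point from camera to world coordinates). Camera axes: x right, y up, looking along -z (the intrinsics and any distortion apply to the point x, -y, -z); pixel columns grow to the right and rows downward; lengths in mm; the calibration is good to about 2 mm. A picture is of the moment at which its call begins: read the wrist's pose just before it. camera_params takes no time and is no camera call; for the wrist camera it gives the pose at the moment of the call.
A pose or a line that the arm cannot do raises manip.IKError and nothing moves.
- manip.finish_job(): hands the job in; it is judged then, once.
Readings, each from a call of its own:
- manip.current_t(): time.
- manip.current_joint_positions(): joint angles.
- manip.current_qvel(): joint speeds.
- manip.current_tau(): joint torques, N m.
- manip.current_position(): TCP position.
- manip.current_tool_rot(): TCP orientation.
- manip.current_force(): force on the tool from outside, world axes, zero at the start.
- manip.current_torque(): the same for the moment, N m.
- manip.current_opening(): finger opening in mm.
- manip.current_grip_force(): force on a finger pad.
Only numpy, scipy, OpenCV 4.12 (cv2) and the standard library are available. Lean on these libraries where they do the work, as an engineer would, in place of code of your own. Each camera call takes 0.05 s, during which the arm holds its last target. There are 200 camera calls.

## Working session

There is one attempt and no reset: what is moved stays moved. The work goes in short steps, each a Python script; the robot and the scene stay as the last script left them, time stands still between calls to the robot, and variables do not carry over. Pictures are saved under pics/ and viewed, at most 11 in all, crops included, and the job is handed in when it is done.

```bash
ls; mkdir -p pics
python3 - <<'E'
from plant import manip,get_image,camera_params
import cv2,numpy as np
for n in("scene","side","wrist"):
    p=camera_params(n);cv2.imwrite(f"pics/{n}0.png",get_image(n));print(n,p["fx"],p["cx"],p["cy"],p["distortion"]);print(np.round(p["world_from_camera"],3).tolist())
print(manip.current_t(),manip.current_tool_rot())
E
```

```text
pics
scene 497.4489584812659 248.8346206099206 192.5793857526056 [-0.21965389  0.          0.          0.          0.        ]
[[-0.215, -0.807, 0.55, 1374.177], [0.977, -0.185, 0.111, 134.308], [0.012, 0.561, 0.828, 1241.258], [0.0, 0.0, 0.0, 1.0]]
side 468.127082723351 256.65599190581827 196.7230173049568 [-0.17423164  0.          0.          0.          0.        ]
[[-0.778, 0.465, -0.423, -30.741], [-0.628, -0.565, 0.534, 793.429], [0.009, 0.682, 0.732, 1229.55], [0.0, 0.0, 0.0, 1.0]]
wrist 325.1318204829238 251.42404448482395 193.01460069593188 [-0.01047624  0.          0.          0.          0.        ]
[[0.266, 0.934, 0.237, 212.634], [-0.964, 0.258, 0.065, -512.137], [-0.001, -0.245, 0.969, 383.432], [0.0, 0.0, 0.0, 1.0]]
0.15 [ 9.90982171e-01  1.33993098e-01 -1.03211149e-05 -4.31799365e-04]
```

View pics/scene0.png

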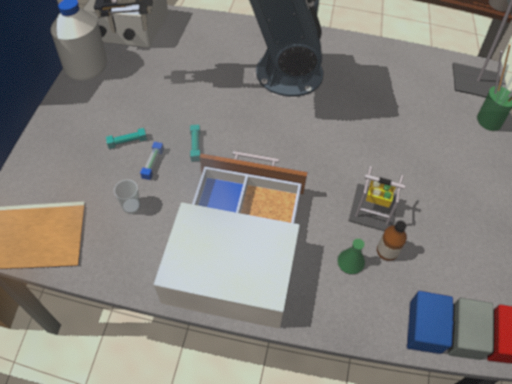

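View pics/side0.png

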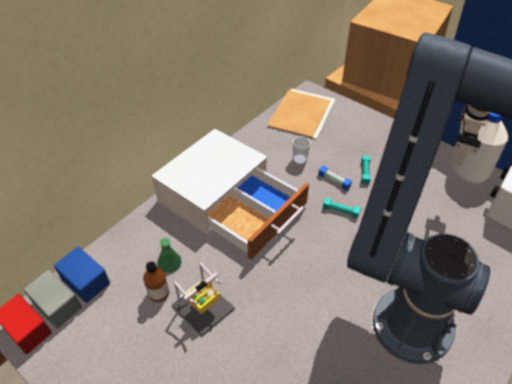

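Scene view: the candidates for the condenser are the blue-capped clear tube at (152,160), turquoise look-alikes at (126,138) and (195,142). I choose the blue-capped one. The basket hangs on the stand at (380,192), with a second stand-like rack at the far right (480,80) that isn't it. The drawer handle is at (256,158). In the side view these are the condenser at (335,178), basket (203,295) and drawer (255,215).

```bash
cat > h.py <<'E'
from plant import manip,get_image,camera_params
import cv2,numpy as np
from scipy.spatial.transform import Rotation as R
def ray(p,uv):
    K=np.array([[p["fx"],0,p["cx"]],[0,p["fy"],p["cy"]],[0,0,1]])
    x,y=cv2.undistortPoints(np.array([[uv]],float),K,np.array(p["distortion"],float))[0,0]
    T=np.array(p["world_from_camera"]);d=T[:3,:3]@np.array([x,-y,-1]);return T[:3,3],d/np.linalg.norm(d)
def plane(p,uv,z):
    o,d=ray(p,uv);return o+d*(z-o[2])/d[2]
def tri(obs):
    """least-squares point of several (params,uv) rays, and residual mm"""
    A=np.zeros((3,3));b=np.zeros(3);L=[]
    for p,uv in obs:
        o,d=ray(p,uv);M=np.eye(3)-np.outer(d,d);A+=M;b+=M@o;L.append((M,o))
    x=np.linalg.solve(A,b);return x,max(np.linalg.norm(M@(x-o)) for M,o in L)
def down(yaw):
    """tool pointing down, tool y axis (closing line) at yaw+90deg: x axis along yaw"""
    c,s=np.cos(yaw),np.sin(yaw)
    return R.from_matrix(np.array([[c,s,0],[s,-c,0],[0,0,-1]])).as_quat()
def proj(p,X):
    T=np.linalg.inv(np.array(p["world_from_camera"]));c=T[:3,:3]@np.array(X,float)+T[:3,3]
    K=np.array([[p["fx"],0,p["cx"]],[0,p["fy"],p["cy"]],[0,0,1]])
    return cv2.projectPoints(np.array([[c[0],-c[1],-c[2]]]),np.zeros(3),np.zeros(3),K,np.array(p["distortion"],float))[0].ravel()
E
python3 - <<'E'
from h import *
s=camera_params("scene");t=camera_params("side")
for n,a,b in [("cond",(152,160),(335,178)),("bask grip",(383,183),(203,287)),("handle",(256,157),(285,222)),("front L",(201,156),(307,187)),("front R",(306,173),(250,250)),("roof L",(184,206),None),("roof R",(299,226),None),("bottle",(398,228),(152,268)),("flask",(358,242),(166,242)),("beaker",(127,182),(301,141))]:
    print(n,np.round(plane(s,a,{'roof L':125,'roof R':125}.get(n,20))), (lambda r:(np.round(r[0]),round(r[1],1)))(tri([(s,a),(t,b)])) if b else '')
w=camera_params("wrist")
q=np.array(manip.current_tool_rot());print(R.from_quat(q).as_matrix().round(2).tolist())
E
```

```text
cond [ 510. -351.   20.] (array([ 507., -352.,   15.]), np.float64(0.5))
bask grip [436. 365.  20.] (array([512., 344., 120.]), np.float64(1.7))
handle [426. -36.  20.] (array([488., -19.,  92.]), np.float64(8.4))
front L [ 461. -205.   20.] (array([ 521., -180.,   97.]), np.float64(3.2))
front R [452. 126.  20.] (array([506., 133.,  85.]), np.float64(8.1))
roof L [ 713. -174.  125.] 
roof R [706. 135. 125.] 
bottle [587. 420.  20.] (array([660., 394., 132.]), np.float64(0.8))
flask [658. 307.  20.] (array([711., 295., 110.]), np.float64(0.0))
beaker [ 607. -399.   20.] (array([ 667., -354.,  110.]), np.float64(5.3))
[[0.96, 0.27, -0.0], [0.27, -0.96, 0.0], [0.0, -0.0, -1.0]]
```

View pics/wrist0.png

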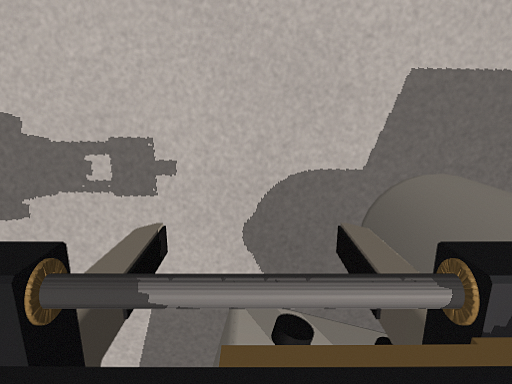

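The wrist picture shows only the bench, the robot's shadow and the open fingers. The cast rays agree with the given heights (condenser about 15, grip about 120, flask 110). Next I'll take closer wrist views of each thing.

Run:
```python
from h import *
import pickle
o={}
for k,(P,yaw) in {"a":((400,340,330),0),"b":((420,250,330),0.0),"c":((390,-60,330),0),"d":((390,-260,330),0)}.items():
    manip.move_pose(P,down(yaw)); p=camera_params("wrist"); im=get_image("wrist");o[k]=(p,im);cv2.imwrite(f"pics/w{k}.png",im)
    print(k,manip.current_t(),np.round(np.array(p["world_from_camera"])[:3,3]))
pickle.dump(o,open("views.pkl","wb"))
a=np.hstack([o["a"][1],o["b"][1]]);b=np.hstack([o["c"][1],o["d"][1]])
cv2.imwrite("pics/four.png",cv2.resize(np.vstack([a,b]),(800,600),interpolation=cv2.INTER_AREA))
```

```text
a 3.3917 [469. 340. 481.]
b 3.9 [489. 249. 481.]
c 5.1417 [459. -59. 481.]
d 6.0083 [ 459. -259.  481.]
```

View pics/four.png

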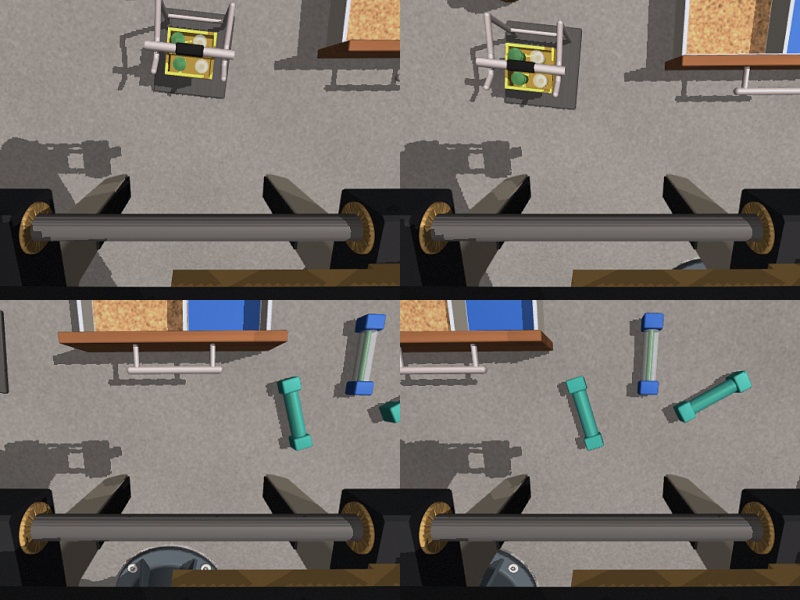

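Views a and b (top) show the yellow basket with its black grip at full-resolution pixels of about (242,62) and (155,85). View d shows the blue-capped condenser at about (320,68), with the two turquoise ones at (235,145) and (400,125). View c shows the handle at about (222,90). Next I'll take two views over the drawer and measure by masks.

Run:
```python
from h import *
import pickle
o=pickle.load(open("views.pkl","rb"))
for k,P in {"e":(530,-100,330),"f":(530,10,330)}.items():
    manip.move_pose(P,down(0)); p=camera_params("wrist"); im=get_image("wrist");o[k]=(p,im)
o["s"]=(camera_params("scene"),get_image("scene"));o["t"]=(camera_params("side"),get_image("side"))
pickle.dump(o,open("views.pkl","wb"));print(manip.current_t())
cv2.imwrite("pics/ef.png",np.vstack([o["e"][1][:290],o["f"][1][:290]]))
# crop check of the condenser
d=o["d"][1][5:135,250:390];cv2.imwrite("pics/crop.png",cv2.resize(d,None,fx=3,fy=3))
for k in "cd":
    p,im=o[k];h=cv2.cvtColor(im,cv2.COLOR_BGR2HSV)
    m=cv2.inRange(h,(105,110,50),(125,255,255));n,l,st,ce=cv2.connectedComponentsWithStats(m)
    for i in range(1,n):
        if st[i,4]>60: print(k,"blue",st[i],ce[i].round(1))
for k in "ab":
    p,im=o[k];h=cv2.cvtColor(im,cv2.COLOR_BGR2HSV)
    y=cv2.inRange(h,(22,120,120),(34,255,255));y[200:]=0;ys,xs=np.nonzero(y);print(k,"yellow box",xs.min(),xs.max(),ys.min(),ys.max())
    m=cv2.inRange(h,(0,0,0),(180,255,45));m[200:]=0;n,l,st,ce=cv2.connectedComponentsWithStats(m)
    for i in range(1,n):
        if st[i,4]>60: print(k,"black",st[i],ce[i].round(1),cv2.minAreaRect(np.argwhere(l==i)[:,::-1].astype(np.float32)))
```

```text
7.5833
c blue [ 241    0   92   39 3565] [286.2  18.9]
c blue [455  18  39  24 697] [474.5  28.5]
c blue [442 104  36  18 591] [459.9 112.3]
d blue [  84    0   87   39 3259] [127.5  18.8]
d blue [309  16  29  25 533] [323.   26.9]
d blue [304 103  27  18 440] [317.3 111.7]
a yellow box 211 277 35 101
a black [225  55  36  19 549] [242.2  63.6] ((241.98779296875, 63.6097526550293), (35.44852066040039, 15.791709899902344), 6.340191841125488)
a black [447  66  65   3  86] [479.3  66.3] ((479.0, 67.0), (2.0, 64.0), 90.0)
b yellow box 134 199 55 119
b black [137  76  36  17 472] [153.9  84.2] ((154.10882568359375, 84.08528900146484), (35.05030059814453, 14.112156867980957), 4.39870548248291)
b black [400  84  63   5  99] [433.1  84.8] ((431.0, 86.0), (62.0, 4.0), -0.0)
```

View pics/ef.png

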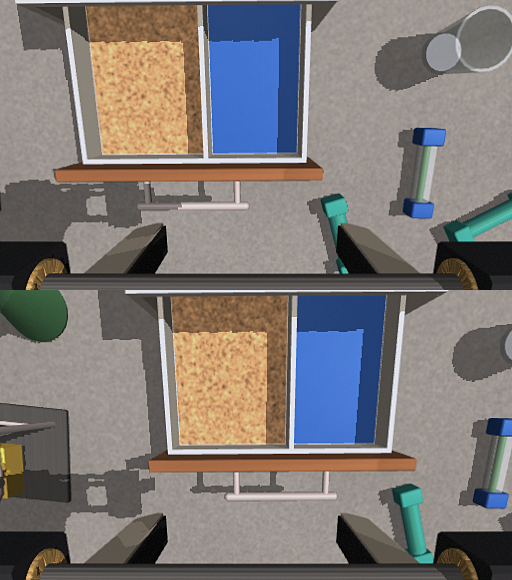

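View pics/crop.png

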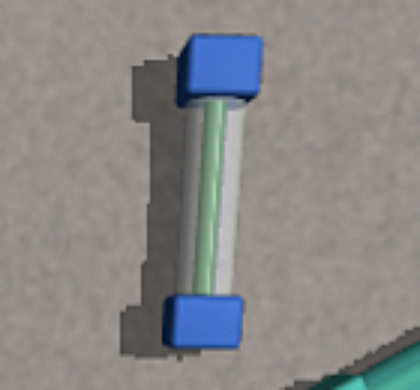

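The two drawer views show the cork bay front edge at row 155 (columns 103–187 in e), the blue bay to its right, the panel's lower edge (outer top edge) at about row 180 from column 56 to 322, and the bar at about row 206. The crop confirms the clear tube with two blue caps.

Run:
```python
from h import *
import pickle
o=pickle.load(open("views.pkl","rb"))
pr=lambda n,r:print(n,np.round(r[0],1),"res",round(r[1],1))
P={k:o[k][0] for k in o}
pr("grip",tri([(P["a"],(242,63.6)),(P["b"],(154.1,84.1))]))
pr("cap far",tri([(P["c"],(474.5,28.5)),(P["d"],(323,26.9))]));pr("cap near",tri([(P["c"],(459.9,112.3)),(P["d"],(317.3,111.7))]))
# condenser caps in e,f too
def blobs(im,lo,hi,mn=80,rmax=245):
    m=cv2.inRange(cv2.cvtColor(im,cv2.COLOR_BGR2HSV),lo,hi);m[rmax:]=0
    n,l,st,ce=cv2.connectedComponentsWithStats(m);return [(st[i],ce[i],l==i) for i in range(1,n) if st[i,4]>mn]
C={}
for k in "ef":
    im=o[k][1]
    for s,c,m in blobs(im,(105,110,50),(125,255,255)): print(k,"blue",s,c.round(1))
    b=max(blobs(im,(3,120,50),(14,255,200),150),key=lambda b:b[0][2])
    print(k,"brown",b[0])
    m=b[2];xs=np.arange(b[0][0]+6,b[0][0]+b[0][2]-6)
    low=np.array([np.nonzero(m[:,x])[0].max()+.5 for x in xs]);f=np.polyfit(xs,low,1);g=abs(low-np.polyval(f,xs))<1;f=np.polyfit(xs[g],low[g],1)
    x0,x1=b[0][0]-.5,b[0][0]+b[0][2]-.5
    C[k]=[(x0,np.polyval(f,x0)),(x1,np.polyval(f,x1))];print(C[k])
    # handle bar: bright low-sat pixels below panel
    hb=[q for q in blobs(im,(0,0,150),(180,60,255),40,225) if q[1][1]>np.polyval(f,q[1][0])+2]
    for s,c,mm in hb: print(k,"bar",s,c.round(1))
    for lo,hi,nm in [((8,60,30),(24,255,255),"cork"),((108,120,40),(125,255,255),"bluebay")]:
        q=max(blobs(im,lo,hi,500),key=lambda q:q[0][4] if abs(q[0][2]-100)<60 else 0)
        r=q[0];row=r[1]+r[3]-1; 
        for rr in (row-2,row-40): xx=np.nonzero(q[2][rr])[0];print(k,nm,r,"row",rr,xx.min(),xx.max())
for i in 0,1: pr("panel corner",tri([(P["e"],C["e"][i]),(P["f"],C["f"][i])]))
for k in "ef": print(k,[np.round(plane(P[k],c,110),1) for c in C[k]])
```

```text
grip [515.9 349.  131. ] res 0.3
cap far [ 565.6 -352.3   17.4] res 0.3
cap near [ 458.2 -350.4   15.6] res 0.0
e blue [  208     4    92   149 12992] [253.9  77.1]
e blue [413 128  33  18 542] [428.9 136.4]
e blue [403 198  31  20 452] [417.7 208.9]
e brown [  55  157  268   25 4470]
[(np.float64(54.5), np.float64(181.69072889248116)), (np.float64(322.5), np.float64(179.5045836075189))]
e bar [151 182  48  13 563] [175.3 187.9]
e bar [204 182  30  19 494] [219.2 190.4]
e bar [ 87 196  20  19 303] [ 96.7 205.6]
e bar [ 72 222  36   3  74] [ 89.6 223.4]
e cork [   86     5   117   150 15653] row 152 102 202
e cork [   86     5   117   150 15653] row 114 98 201
e bluebay [  208     4    92   149 12975] row 150 213 295
e bluebay [  208     4    92   149 12975] row 112 212 296
f blue [  294     5    92   148 12358] [337.4  77.5]
f blue [486 128  26  18 417] [499.6 136.5]
f blue [473 199  36  20 517] [490.2 208.7]
f brown [ 148  161  268   21 4460]
[(np.float64(147.5), np.float64(181.7078439717326)), (np.float64(415.5), np.float64(179.9327810282673))]
f bar [203 183  30  13 356] [217.5 188.7]
f bar [240 183  30  13 356] [254.4 188.6]
f bar [276 182  46  19 760] [299.3 190.8]
f bar [ 87 197  20  19 287] [ 97.1 205.7]
f bar [ 71 223  37   2  67] [ 89.2 223.6]
f cork [  171     5   117   150 16314] row 152 180 284
f cork [  171     5   117   150 16314] row 114 178 285
f bluebay [  294     5    92   148 12326] row 150 294 373
f bluebay [  294     5    92   148 12326] row 112 295 376
panel corner [517.9 131.3 108.5] res 0.2
panel corner [ 520.3 -183.8  107.9] res 0.1
e [array([518. , 130.4, 110. ]), array([ 520.8, -183.4,  110. ])]
f [array([518.4, 130.8, 110. ]), array([ 520.7, -182.8,  110. ])]
```

Run:
```python
from h import *
import pickle
o=pickle.load(open("views.pkl","rb"));P={k:o[k][0] for k in o}
pr=lambda n,r:print(n,np.round(r[0],1),"res",round(r[1],1))
pr("bar L",tri([(P["a"],(186,58)),(P["b"],(100,78.5))]));pr("bar R",tri([(P["a"],(299,68)),(P["b"],(211,90))]))
# bay floor: right front corner of cork/left front of blue are hidden by the divider where oblique; use visible ones
for k in "ef":
    im=o[k][1];h=cv2.cvtColor(im,cv2.COLOR_BGR2HSV)
    print(k,"cork lit/dark boundary check","front row cols:",[ (r,int(np.nonzero(cv2.inRange(h,(8,60,30),(24,255,255))[r,:300])[0].max())) for r in (150,153,155)])
pr("blue front +y corner... e213/f294 is divider; -y corner",tri([(P["e"],(295.5,152.5)),(P["f"],(373.5,152.5))]))
pr("cork front +y corner",tri([(P["e"],(101.8,154.5)),(P["f"],(180,154.5))]))
pr("handle +y",tri([(P["e"],(139,207.5)),(P["f"],(227,207))]));pr("handle -y",tri([(P["e"],(248,206)),(P["f"],(336,205.5))]))
for k,c in [("e",(150,154.5)),("e",(250,152.5)),("f",(220,154.5)),("e",(213,151))]: print(k,c,plane(P[k],c,23).round(1))
# divider top in e,f: white strip at rows 60 and 150
for k in "ef":
    im=o[k][1];s=cv2.inRange(cv2.cvtColor(im,cv2.COLOR_BGR2HSV),(0,0,190),(180,40,255))
    for r in (60,140):
        x=np.nonzero(s[r])[0];runs=np.split(x,np.nonzero(np.diff(x)>1)[0]+1);print(k,r,[(int(a[0]),int(a[-1]),plane(P[k],((a[0]+a[-1])/2,r),67).round(0)[:2].tolist()) for a in runs if 2<len(a)<25])
```

```text
bar L [522.  406.3 126. ] res 0.3
bar R [510.9 291.  130.6] res 0.6Traceback (most recent call last):
  File "<stdin>", line 9, in <module>
    return umr_maximum(a, axis, None, out, keepdims, initial, where)
ValueError: zero-size array to reduction operation maximum which has no identity
```

Run:
```python
from h import *
import pickle
o=pickle.load(open("views.pkl","rb"));P={k:o[k][0] for k in o}
pr=lambda n,r:print(n,np.round(r[0],1),"res",round(r[1],1))
pr("blue front -y corner",tri([(P["e"],(295.5,152.5)),(P["f"],(373.5,152.5))]))
pr("cork front +y corner",tri([(P["e"],(101.8,154.5)),(P["f"],(180,154.5))]))
pr("handle +y",tri([(P["e"],(139,207.5)),(P["f"],(227,207))]));pr("handle -y",tri([(P["e"],(248,206)),(P["f"],(336,205.5))]))
for k,c in [("e",(150,154.5)),("e",(250,152.5)),("f",(220,154.5)),("e",(213,151))]: print(k,c,plane(P[k],c,23).round(1))
for k in "ef":
    im=o[k][1];s=cv2.inRange(cv2.cvtColor(im,cv2.COLOR_BGR2HSV),(0,0,190),(180,40,255))
    for r in (60,140):
        x=np.nonzero(s[r])[0];runs=np.split(x,np.nonzero(np.diff(x)>1)[0]+1);print(k,r,[(int(a[0]),int(a[-1]),plane(P[k],((a[0]+a[-1])/2,r),67).round(0)[:2].tolist()) for a in runs if 2<len(a)<25])
```

```text
blue front -y corner [ 542.  -162.2   25.7] res 0.2
cork front +y corner [539.3 109.2  27.5] res 0.2
handle +y [482.1  39.6  93.2] res 0.5
handle -y [484.  -96.2  92.9] res 0.5
e (150, 154.5) [538.5  42.9  23. ]
e (250, 152.5) [541.4 -98.5  23. ]
f (220, 154.5) [538.9  53.6  23. ]
e (213, 151) [543.5 -46.3  23. ]
e 60 [(70, 74, [658.0, 114.0]), (200, 203, [657.0, -41.0]), (305, 309, [657.0, -167.0])]
e 140 [(80, 84, [563.0, 114.0]), (203, 207, [563.0, -42.0]), (303, 306, [563.0, -167.0])]
f 60 [(161, 165, [658.0, 115.0]), (291, 295, [658.0, -40.0]), (396, 400, [658.0, -166.0])]
f 140 [(166, 170, [563.0, 115.0]), (290, 293, [563.0, -41.0]), (389, 393, [563.0, -167.0])]
```

Run:
```python
from h import *
m=manip
m.gripper_to(60,10)
q=down(-0.018)
m.move_pose((512,-352,120),q); m.move_straight((512,-352,18),v=100)
print("F",m.current_force().round(1) if hasattr(m.current_force(),'round') else m.current_force())
m.gripper_to(10,12); print("open",m.current_opening(),m.current_grip_force(),m.current_t())
m.move_straight((512,-352,185),v=150); print("open",m.current_opening(),m.current_grip_force(),m.current_force(),m.current_t())
m.move_straight((614,-104,185),down(0.007),v=200)
m.dwell(.2)
p=camera_params("wrist");im=get_image("wrist");cv2.imwrite("pics/g.png",im);print(m.current_position(),m.current_t())
```

```text
F [ 0.2  0.1 -0. ]
open 25.763072033303246 12.000111937522888 11.675
open 25.588340881985673 11.999602764844894 [ 0.3640885   0.33430016 -1.20293268] 12.9417
[ 613.87561679 -104.48432915  185.01929996] 14.6833
```

View pics/g.png

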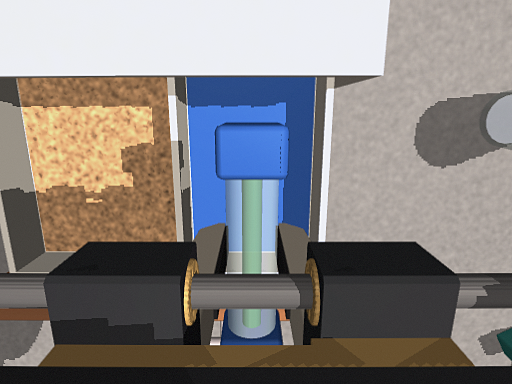

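The view shows the condenser held level and aligned over the blue bay, with its far cap at (252,150) and the roof edge at row 76. I'll check its position along the drawer, then lower it while watching the force.

```bash
cat >> h.py <<'E'
def lower(x,y,z0,z1,thr=2.0,step=1.0,v=20):
    """down in small steps until the upward force grows by thr"""
    m=manip;m.dwell(.2);f0=np.array(m.current_force())[2];z=z0
    while z>z1:
        z-=step;m.move_straight((x,y,z),v=v);f=np.array(m.current_force())[2]
        if abs(f-f0)>thr: break
    print("touch z",z,"dF",round(f-f0,2),"t",m.current_t());return z
E
python3 - <<'E'
from h import *
m=manip;p=camera_params("wrist")
e=plane(p,(252,124),197);print("cap far end",e,"roof",plane(p,(252,76),125),plane(p,(10,77),125))
dx=679-e[0]; x=614+(dx if abs(dx)<12 else 0); print("x",x)
if abs(dx)<12:
    m.move_straight((x,-104,70),v=100)
    m.move_straight((x,-104,47),v=50)
    z=lower(x,-104,47,36,thr=1.0)
    m.gripper_to(44); m.move_straight((x,-104,80),v=80);m.move_straight((x,-104,230),v=200)
    m.dwell(.1);cv2.imwrite("pics/h.png",get_image("wrist"));print(m.current_t())
E
```

```text
cap far end [ 677.4872822  -104.40663771  197.        ] roof [ 703.63915284 -104.36103481  125.        ] [702.43942172  45.37690507 125.        ]
x 615.5127177991296
touch z 40.0 dF 7.53 t 18.5417
20.7917
```

Run:
```python
from h import *
m=manip
im=cv2.imread("pics/h.png")
m.gripper_to(50,15)
q=down(np.pi/2-0.096)
m.move_pose((516.5,349,210),q); m.move_straight((516.5,349,126),v=90)
print("F",m.current_force())
m.gripper_to(5,20); print("open",m.current_opening(),m.current_grip_force(),m.current_force(),m.current_t())
m.move_straight((516.5,349,215),v=100); m.dwell(.1);print("open",m.current_opening(),m.current_force(),m.current_t())
m.move_straight((612,37,215),down(np.pi/2+.007),v=200)
m.dwell(.3)
i2=get_image("wrist");s=get_image("scene");print(m.current_position(),m.current_t())
cv2.imwrite("pics/j.png",np.vstack([np.hstack([cv2.resize(im,(400,300)),cv2.resize(i2,(400,300))]),cv2.resize(s[120:270,100:420],(800,375))])[:600])
```

```text
F [-0.22912647  0.23246265 -1.36710225]
open 13.783012355757739 20.000716745853424 [-1.08934988  0.13204598  1.45579929] 24.6167
open 13.771719962202154 [-0.13815555 -0.74177169 -2.3973589 ] 25.7583
[611.97768215  37.13678232 214.99991977] 27.9417
```

View pics/j.png

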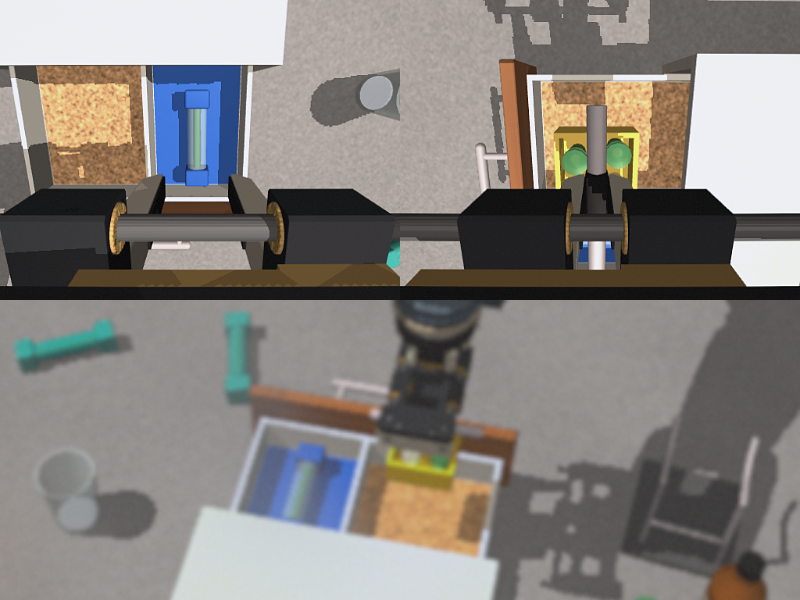

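The condenser lies flat in the blue bay (top left). The basket is held upright over the cork bay, with its bar tip at full-resolution pixel (252,134), and the stand is empty. Next I'll check the bar tip and lower it.

Run:
```python
from h import *
m=manip;p=camera_params("wrist")
e=plane(p,(252,134),224);print("bar tip",e,"wall",plane(p,(260,98),67),"panel outer",plane(p,(128,90),110))
dy=95-e[1];y=37+(dy if abs(dy)<10 else 0);print("y",y)
if abs(dy)<10:
    m.move_straight((612,y,115),v=120); m.move_straight((612,y,95),v=50)
    z=lower(612,y,95,82,thr=1.0)
    m.gripper_to(34); m.dwell(.2);m.move_straight((612,y,140),v=60);m.move_straight((612,y,230),v=200)
    m.gripper_to(0,20)
    m.move_pose((430,-28,230),down(0.007))
    m.dwell(.1);cv2.imwrite("pics/k.png",get_image("wrist"));print(m.current_t())
```

```text
bar tip [613.06594621  95.07785536 224.        ] wall [620.34649317 115.69485471  67.        ] panel outer [519.60542565 119.29677396 110.        ]
y 36.92214464127417
touch z 93.0 dF -1.88 t 30.175
34.6167
```

View pics/k.png

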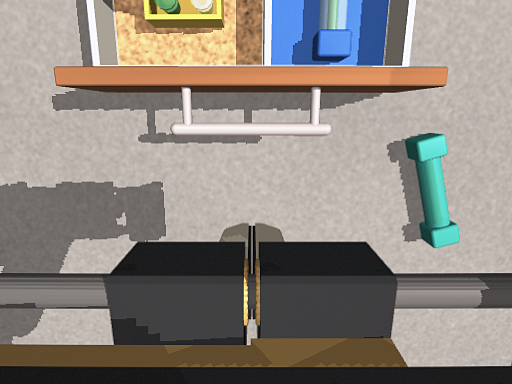

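The picture shows the basket standing in the cork bay, the condenser in the blue one, and the handle bar clear at (251,129) with nothing in the way. I'll now push on the bar with closed fingers.

Run:
```python
from h import *
m=manip;p=camera_params("wrist");print("bar",plane(p,(251,129),94),"panel",plane(p,(251,86),110))
y=-28
m.move_straight((450,y,86),v=150);m.dwell(.2);f0=np.array(m.current_force())
x=450;m.move_straight((462,y,86),v=60);x=462
while x<482:
    x+=1;m.move_straight((x,y,86),v=25);f=np.array(m.current_force())-f0
    if f[0]<-.8: break
x0=x;print("contact TCP x",x0,f.round(2),m.current_t())
m.move_straight((x0+140,y,86),v=55);m.dwell(.1);print((np.array(m.current_force())-f0).round(1),m.current_t())
x=x0+140;L=[]
while x<x0+176:
    x+=1;m.move_straight((x,y,86),v=25);f=np.array(m.current_force())-f0;L.append((x-x0,round(float(f[0]),1)))
    if f[0]<-14: break
print(L,m.current_t(),m.current_position())
```

```text
bar [483.96793617 -27.2522576   94.        ] panel [518.45580933 -26.988849   110.        ]
contact TCP x 482 [-0.31  0.62 -0.52] 41.2833
[-0.3 -0.7 -2.2] 44.075
[(141, -0.4), (142, 0.0), (143, 0.5), (144, 0.2), (145, -0.3), (146, -0.4), (147, 0.3), (148, 0.3), (149, 0.5), (150, -1.0), (151, 0.3), (152, -0.8), (153, -0.4), (154, 0.3), (155, 0.0), (156, -0.8), (157, -6.5), (158, -13.2), (159, -18.2)] 48.825 [638.21179588 -27.97000422  85.91047127]
```

Run:
```python
from h import *
m=manip
m.dwell(.2);print(m.current_force(),m.current_position())
w=get_image("wrist");s=get_image("scene");t=get_image("side")
cv2.imwrite("pics/l.png",np.vstack([np.hstack([cv2.resize(w,(400,300)),cv2.resize(t[110:290,130:370],(400,300))]),cv2.resize(s[130:250,140:340],(800,480))])[:600])
p=camera_params("wrist");cv2.imwrite("pics/lw.png",w);print(m.current_t())
```

```text
[-18.51217849  -0.27398477  11.17271661] [638.22485013 -27.97635591  85.91594356]
49.175
```

View pics/l.png

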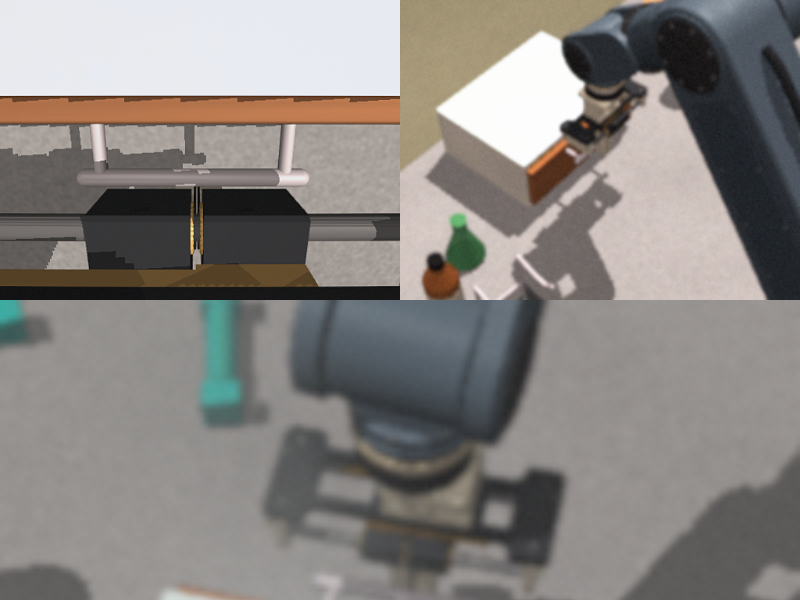

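The wrist view shows the brown panel up against the white roof edge: brown runs from about row 123 to 158, and the bar sits at the fingers. I'll measure the remaining gap, then back off and measure again.

Run:
```python
from h import *
m=manip
def gap(tag):
    p=camera_params("wrist");w=get_image("wrist");h=cv2.cvtColor(w,cv2.COLOR_BGR2HSV)
    b=cv2.inRange(h,(3,120,50),(14,255,220));b[250:]=0;R_=[]
    for c in range(150,360,15):
        r=np.nonzero(b[:,c])[0];R_.append((r.min()-.5,r.max()+.5))
    r=np.median(R_,0);A=plane(p,(255,r[0]),125);B=plane(p,(255,r[1]),110);print(tag,r,"roof edge x",A[0].round(1),"panel outer x",B[0].round(1),"diff",(A[0]-B[0]).round(1),m.current_t());return w
gap("pressed")
P=np.array(m.current_position())
m.move_straight((P[0]-30,-28,86),v=60);m.move_straight((560,-28,230),v=200);m.dwell(.2)
w=gap("free");cv2.imwrite("pics/m.png",w)
```

```text
pressed [122.5 157.5] roof edge x 703.7 panel outer x 689.7 diff 14.0 49.225
free [ 7.5 50.5] roof edge x 699.8 panel outer x 673.8 diff 25.9 51.0833
```

Run:
```python
from h import *
m=manip
m.move_pose((645,-28,260),down(0.007));m.dwell(.2)
p=camera_params("wrist");w=get_image("wrist");h=cv2.cvtColor(w,cv2.COLOR_BGR2HSV)
b=cv2.inRange(h,(3,120,50),(14,255,220));b[225:]=0
R_=[(lambda r:(r.min()-.5,r.max()+.5))(np.nonzero(b[:,c])[0]) for c in list(range(60,150,10))+list(range(360,420,10)) if b[:,c].any()]
r=np.median(R_,0);print(r,plane(p,(255,r[0]),125),plane(p,(255,r[1]),110),m.current_t())
s=get_image("scene");cv2.imwrite("pics/n.png",np.vstack([cv2.resize(w,(400,300)),cv2.resize(s,(400,300))]))
```

```text
[122.5 137.5] [703.21909434 -30.7615225  125.        ] [689.25285476 -31.06356421 110.        ] 51.7833
```

View pics/n.png

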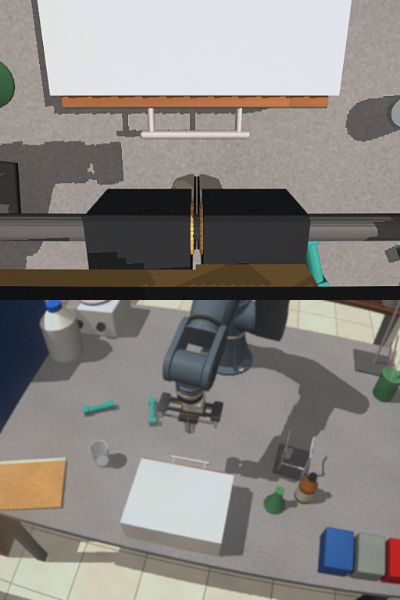

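The drawer stays shut with the robot clear: the panel face is at x = 689.3 and the roof edge at 703.2, a gap of 14.0 against the expected 15. The bottle, beaker and flask are still standing in place.

```bash
python3 -c "
from plant import manip
print(manip.finish_job())"
```

```text
the job is handed in; nothing more can be done
None
```

The job is handed in: basket upright in the cork bay, condenser flat in the blue bay, drawer pushed shut and still shut with the robot clear (about 52 s), bystanders untouched; one doubt is that the basket was released on a false touch reading and probably fell about 4 mm.

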